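Load a slide carrier into a slide warmer

ROBOT

A 7-joint arm with a two-finger parallel gripper is mounted at the origin on a cart in front of the work surface, level with it; the furniture and walls round the work are solid. World frame = base frame: x ahead of the robot, y to its left, z up, the work surface at z = 0. Lengths are in m, angles in rad, forces in N, time in s.
With the tool pointing down it reaches from about 0.4 to 0.85 m from the base axis. Payload 10.4 kg.
Tool frame: the origin (TCP) lies on the centre line of the jaws, within the pads' length; the fingertips stand 14 mm ahead of it and the grasp point (between the pads) lies 5 mm behind it; z points along the fingers, x is the direction in which the jaws open and shut, and the axes are right-handed (so a half turn about z gives the same grasp; the last joint's range is limited). The gripper opens to 87 mm and grips with 3 to 60 N. Pads are 19 mm wide; open, the fingers measure 117 mm over their backs; the gripper's body (75 mm by 190 mm) begins 51 mm behind the grasp point.
Start: joints at [1.254, 0.332, -0.065, 1.46, 0.022, 1.35, -0.088], TCP at [0.181, -0.598, 0.205] pointing down, gripper open.
Joint ranges: [-2.6, 2.6], [-0.5, 2.12], [-1.47, 1.34], [0.16, 2.42], [-1.27, 4.41], [0.06, 2.06], [-2.6, 2.6]. Speed limits (rad/s): [2.22, 2.22, 2.79, 2.79, 3.14, 3.14, 3.14].

INTERFACE

Orientations are given as a rotation vector (axis times angle).
In Python, from cell import monitor, viewer, order gives the robot as it stands.
- The arm moves only by the shell command python3 -m pendant 'ROWS' [FORCE]. ROWS is JSON, a list of rows, each a list of 7 numbers: the shift along the tool's x, y, z in mm, then the turn, a rotation vector about the tool's x, y, z in degrees, then the finger opening in mm, from 0 to 87. In form: [[dx, dy, dz, rx, ry, rz, claw], ...]. A call has 1 to 20 rows; each row shifts and turns the commanded pose from where the row before left it, along the tool's axes as they then stand; what a row does not reach is not made up. A row lasts 1/8 s, in which the tool goes at most 62.5 mm and 10.7 degrees, less where a joint would pass 70% of its speed; a pose out of reach is approached as far as the arm can. A call is refused whole if a number of a shift passes 62.5 or a number of a turn 10.7, either way. A call with a gripper value outside its range is refused whole. The fingers move at their own pace and stop on an object; FORCE is the grip in N (left out, the last holds). Time passes only in rows, so rows that do not move let the fingers close. It gives the time, the measured TCP pose, the force and the opening at its end, in the units of the state.
- monitor.state(): the state, without advancing time (a new reading comes with each control period).
- viewer.grab_frame(name): name is "side" or "top"; returns the picture (480x640x3 uint8, red, green, blue); there is no depth.
- viewer.get_calibration(name): a dict with "fx", "fy", "cx", "cy" (pixels), "world_from_camera" (4x4, takes a point from camera to world coordinates). Camera axes: x right, y down, z forward; pixel columns grow to the right and rows downward; lengths in m; the calibration is good to about 2 mm. A picture is of the moment at which its call begins. get_calibration takes no time and is no camera call.
- order.job_done(): hands the job in, once; it reports no verdict.
The state is a dict: "t": time; "joint_positions": joint angles; "dq": joint speeds; "joint_torque": joint torques, N m; "position": TCP position; "eef_rot": TCP orientation; "ft_force": force on the tool from outside, world axes, zero at the start; "ft_torque": the same for the moment, N m; "finger_gap": finger opening in m.
Only numpy, scipy, OpenCV 4.12 (cv2) and the standard library are available. Lean on these libraries where they do the work, as an engineer would, in place of code of your own. Each camera call takes 0.05 s, during which the arm holds its last target. There are 200 camera calls.

TASK

Load the slide warmer: fold its lid right back, then lift the slide carrier by its handle and lower it gently over the two locating pins (either way round) until it lies flush on the hot plate. Keep the carrier level all the way, because the slides lie loose in it. Then fold the lid fully shut and switch the warmer on by pressing down the raised right-hand end of its red rocker, without disturbing the bottles, jars and dishes around.

Things in the scene. Friction and masses are not known exactly. Their poses are not given: they have to be found in the camera images.
- warmer: Slide warmer: white bench instrument, fixed, 205 (x) x 165 (y) x 55 mm without lid. Origin: centre of its underside; x points from its front (grey sloping control panel, faces the robot) to its rear (lid hinge), y to its left. Its top is a dark hot plate 126 x 136 mm at 55 mm height, centred at (35, 0). Two steel locating pins stand on it at (-10, 0) and (80, 0) mm.
- plate_center (a point): Point on the top face of the hot plate, midway between the two pins; axes as the warmer's. The pins stand 45 mm before and behind it: 8 mm in diameter up to 10 mm above the hot plate, then tapering to 3 mm at 17 mm.
- lid_hinge (a point): Middle of the lid's hinge line, at the rear edge of the warmer at hot plate height, (100, 0, 55) mm in the warmer's frame. The hinge line runs along the warmer's y.
- lid (a joint): Lid angle, rad: 0 = shut, grows as it folds up and back, stop at 1.7 (a little past upright). Stiff hinge: the lid stays where it is left; 2 to 4 N at the handle moves it. The lid is a white hood with a clear window, open below, 130 (front to rear) x 152 x 48 mm high, walls 3 mm.
- lid_handle (a point): Middle of the lid's black bar handle: round bar, 10 mm in diameter, 50 mm long, parallel to the hinge, 45 mm off the hood's front wall (40 mm clear gap behind it). With the lid shut it is 175 mm in front of the hinge line and 25 mm above it; it moves with the lid.
- carrier: Slide carrier: loose aluminium plate 116 (x) x 126 (y) x 8 mm, 0.3 to 0.6 kg, four specimen slides lying along its x. Origin: centre of its underside, z up. Starts on the bench left of the warmer. Through it, on its x axis: a round hole 9.8 mm wide at x = -45 mm and a slot 13.8 x 9.8 mm at x = +45 mm; they fit the warmer's pins either way round.
- carrier_handle (a point): Middle of the carrier's black bridge handle, 34 mm above the carrier's underside, over its centre: a bar 62 mm long along the carrier's x, 12 mm wide (y), 12 mm high, on two round posts; grip it across y from above.
- rocker (a joint): Red rocker switch on the right of the sloping control panel, rad: 0 = off (its right-hand end stands up), 0.5 = on (right-hand end pressed down). It stays where it is left; about 3 N at the end flips it.
- rocker_on (a point): Point to press: top of the right-hand end of the rocker (14 mm right of its pivot), straight down; it goes down about 7 mm. The rocker is 18 mm (front to rear) x 38 mm; the panel around it lies about 10 mm below this raised end.
- staining_jar: Bystander: staining jar with violet content and black lid, 53 mm in diameter, 98 mm high; origin at the centre of its underside.
- dropper_bottle: Bystander: small white dropper bottle with an orange cap, 29 mm in diameter, 85 mm high; origin at the centre of its underside.
- red_petri: Bystander: closed petri dish with red content, 62 mm in diameter, 15 mm high; origin at the centre of its underside.

How it is judged:
On the way, in this order (a step that is already met when the one before it is completed fails the run):
1. the lid is folded right back, past 1.5 rad (value of joint lid above 1.5 rad), for 0.2 s.
2. the carrier lies flush on the hot plate over both pins (horizontal distance between carrier and plate_center below 0.004 m and z of carrier in the frame of plate_center between -0.003 and 0.003 m and angle between carrier's own z axis and vertical below 0.03 rad and angle between the x axis of carrier and the x axis of warmer, either way round below 0.08 rad), for 0.2 s.
3. the lid is folded shut over the seated carrier (all of step 2 and value of joint lid below 0.05 rad), for 0.2 s.
4. the rocker is switched on with the lid shut (value of joint rocker above 0.35 rad and value of joint lid below 0.05 rad), for 0.1 s.
At the end, for the whole second after the job is handed in: The carrier lies flush over both pins (underside within 3 mm of the hot plate, centre within 4 mm, within 0.03 rad of level and 0.08 rad of square, either way round) and is at rest, the lid is shut (below 0.05 rad) and the rocker is on (above 0.35 rad) (all of step 2 and all of step 4 and linear speed of carrier below 0.02 m/s); the robot touches nothing.
It fails at once if the carrier is tipped more than 0.45 rad, which would spill its slides (angle between carrier's own z axis and vertical above 0.45 rad).
It fails at once if the carrier is dropped or slammed on the warmer (more than 60 N) (contact force between carrier and warmer above 60 N).
It fails at once if the staining jar is shifted more than 25 mm or tipped (distance of staining_jar from where it was at the start of the episode above 0.025 m or angle between staining_jar's own z axis and vertical above 0.3 rad).
It fails at once if the dropper bottle is shifted more than 25 mm or tipped (distance of dropper_bottle from where it was at the start of the episode above 0.025 m or angle between dropper_bottle's own z axis and vertical above 0.3 rad).
It fails at once if the red petri dish is shifted more than 25 mm or tipped (distance of red_petri from where it was at the start of the episode above 0.025 m or angle between red_petri's own z axis and vertical above 0.3 rad).
It also fails if it takes over 72 s, if anything falls off the work surface, if the arm or the gripper's body presses on something with over 40 N, if the wrist force passes 120 N, or if a joint passes its speed limit or range.

## Working session

There is one attempt and no reset: what is moved stays moved. The work goes in short steps, Python scripts to look and compute and a shell command to move; the robot and the scene stay as the last step left them, time stands still between calls to the robot, and variables do not carry over. Pictures are saved under pics/ and viewed, about 8 in all and at most 12, crops included, and the job is handed in when it is done.

```bash
ls; mkdir -p pics
cat > h.py <<'E'
import numpy as np,cv2
from scipy.spatial.transform import Rotation as R
from cell import monitor,viewer,order
def save(n,f,crop=None,s=1):
    im=viewer.grab_frame(n)[:,:,::-1]
    if crop: x0,y0,x1,y1=crop; im=im[y0:y1,x0:x1]
    cv2.imwrite('pics/'+f,cv2.resize(im,None,fx=s,fy=s,interpolation=cv2.INTER_CUBIC))
def ray(n,u,v):
    c=viewer.get_calibration(n);T=np.array(c['world_from_camera'])
    d=T[:3,:3]@np.array([(u-c['cx'])/c['fx'],(v-c['cy'])/c['fy'],1]);return T[:3,3],d/np.linalg.norm(d)
def atz(n,u,v,z):
    o,d=ray(n,u,v);return o+d*(z-o[2])/d[2]
def tri(a,b):
    (o1,d1),(o2,d2)=ray('top',*a),ray('side',*b)
    s=np.linalg.lstsq(np.c_[d1,-d2],o2-o1,rcond=None)[0]
    p,q=o1+s[0]*d1,o2+s[1]*d2;return (p+q)/2,np.linalg.norm(p-q)*1000
def proj(n,p):
    c=viewer.get_calibration(n);T=np.linalg.inv(np.array(c['world_from_camera']));q=T[:3,:3]@np.array(p)+T[:3,3]
    return c['fx']*q[0]/q[2]+c['cx'],c['fy']*q[1]/q[2]+c['cy']
def togo(p):  # shift in tool axes, mm
    s=monitor.state();return R.from_rotvec(s['eef_rot']).inv().apply(np.array(p)-s['position'])*1000
E
python3 - <<'E'
from h import *
np.set_printoptions(precision=3,suppress=True)
for n in('top','side'):
    save(n,n+'1.png'); c=viewer.get_calibration(n);print(c['fx'],np.array(c['world_from_camera']))
s=monitor.state();print(s);print(R.from_rotvec(s['eef_rot']).as_matrix())
E
```

```text
pics
580.7877540029941 [[-0.023 -0.987  0.16   0.375]
 [-1.     0.022 -0.005  0.061]
 [ 0.001 -0.16  -0.987  1.091]
 [ 0.     0.     0.     1.   ]]
540.1264767212946 [[-0.991 -0.082  0.109  0.455]
 [-0.136  0.512 -0.848  0.882]
 [ 0.013 -0.855 -0.519  0.598]
 [ 0.     0.     0.     1.   ]]
{'t': 0.1, 'joint_positions': array([ 1.254,  0.333, -0.065,  1.461,  0.022,  1.35 , -0.088]), 'dq': array([ 0.001, -0.002, -0.   , -0.002, -0.   , -0.   , -0.   ]), 'joint_torque': array([  0.002, -62.455,   0.025, -39.072,  -0.061,   0.037,   0.   ]), 'position': array([ 0.181, -0.598,  0.204]), 'eef_rot': array([-2.522,  1.872,  0.002]), 'ft_force': array([-0.161, -0.692,  0.478]), 'ft_torque': array([0.059, 0.056, 0.014]), 'finger_gap': 0.08720037519433425}
[[ 0.29  -0.957 -0.   ]
 [-0.957 -0.29   0.001]
 [-0.001  0.    -1.   ]]
```

View pics/top1.png

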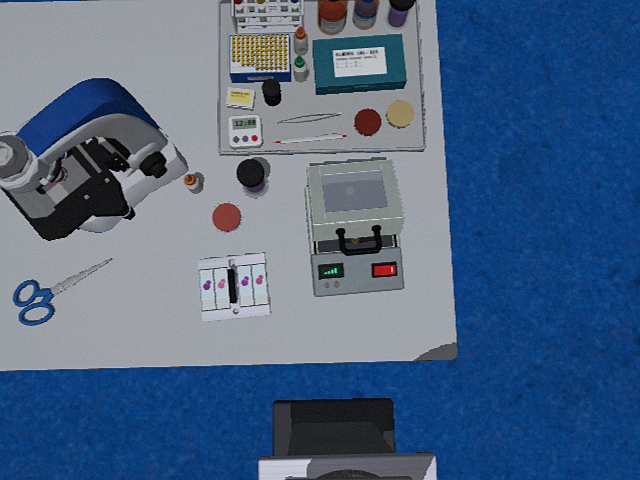

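View pics/side1.png

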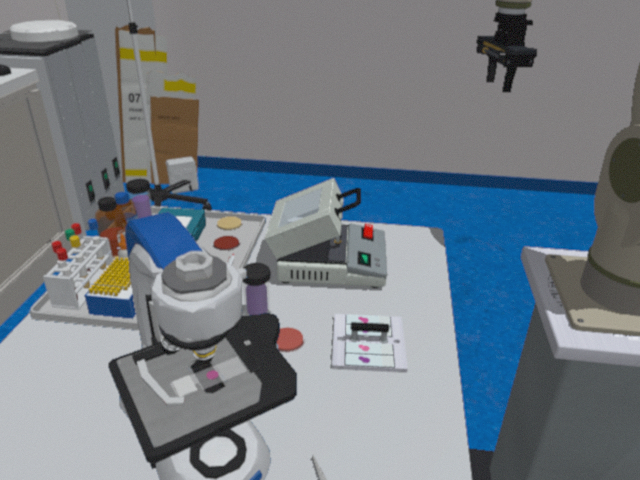

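The top view shows the warmer with its lid about 0.4 rad open (lid handle ~(360,235), rocker ~(384,270)) and the carrier at ~(234,287). The staining jar (250,175), petri dish (227,217) and dropper (192,182) stand behind the carrier. The side view shows the lid handle at ~(348,200), the carrier handle at ~(370,327) and the rocker at ~(368,231). Next, enlarged crops.

Run:
```python
from h import *
save('top','top2.png',(190,150,415,310),3.5)
save('side','side2.png',(250,170,420,380),2.85)
```

```text
(no output)
```

View pics/top2.png

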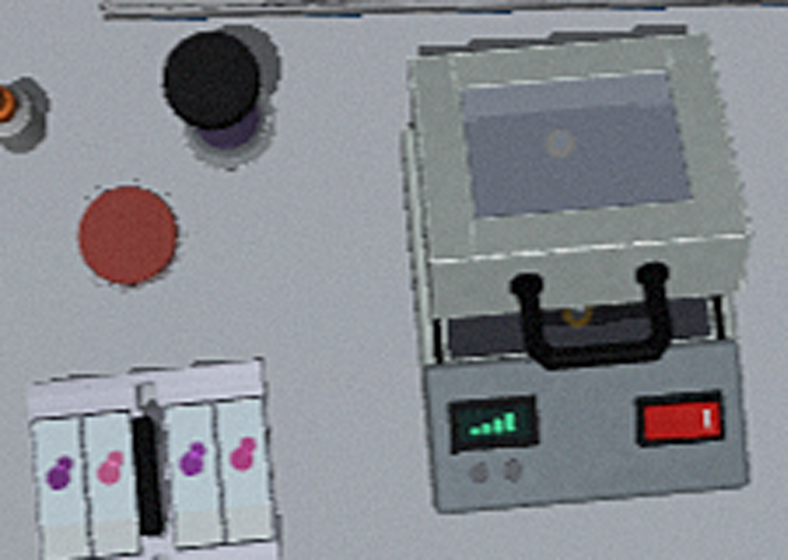

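View pics/side2.png

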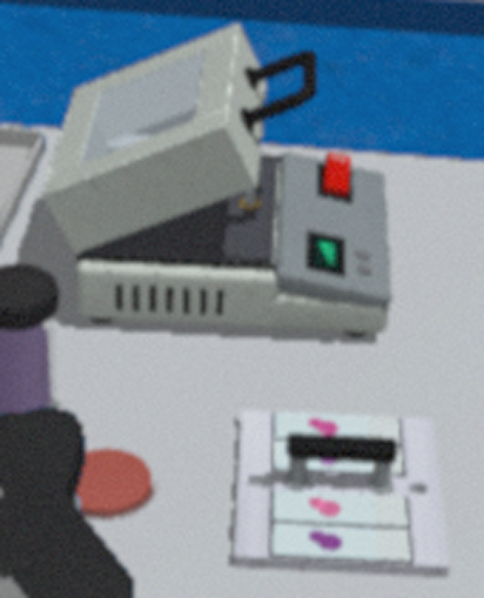

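```bash
cat >> h.py <<'E'
np.set_printoptions(precision=4,suppress=True)
T2=lambda u,v:(190+u/3.5,150+v/3.5)
S2=lambda u,v:(250+u/2.85,170+v/2.85)
E
python3 - <<'E'
from h import *
for n,a,b in [('lidhandle',(602,353),(311,75)),('lh left',(540,357),(312,92)),('lh right',(665,350),(311,57)),('chandle',(148,476),(341,447)),('ch rear',(145,417),(289,447)),('ch front',(152,535),(394,448)),
 ('rocker c',(681,420),(337,175)),('frontpin',(578,315),(249,204)),('jar top',(212,80),(25,295))]:
    print(n,*tri(T2(*a),S2(*b)))
for z,a in [(.008,(32,383)),(.008,(262,360)),(.008,(278,545)),(.015,(128,235)),(.04,(437,512)),(.04,(748,485)),(.052,(427,367)),(.052,(738,340)),(.03,(437,512)),(.098,(212,80))]: print(a,atz('top',*T2(*a),z))
for z,a in [(0,(375,338)),(0,(80,318)),(.008,(236,410)),(.008,(433,416)),(.008,(447,572)),(.008,(231,565))]: print('side',a,atz('side',*S2(*a),z))
E
```

```text
lidhandle [ 0.5012 -0.0278  0.153 ] 3.374656259269345
lh left [0.499  0.0013 0.1554] 4.501356019126596
lh right [ 0.5027 -0.0574  0.1518] 2.151609114878598
chandle [0.4597 0.1995 0.0323] 0.6625001326313937
ch rear [0.4899 0.2013 0.0302] 2.471612526317685
ch front [0.4295 0.1972 0.0334] 0.2623219988164277
rocker c [ 0.4802 -0.0768  0.0515] 1.768009774590149
frontpin [ 0.5369 -0.0258  0.052 ] 0.21878409909848465
jar top [0.6527 0.1589 0.0896] 6.393257095838354
(32, 383) [0.5133 0.2648 0.008 ]
(262, 360) [0.523  0.1413 0.008 ]
(278, 545) [0.4239 0.1338 0.008 ]
(128, 235) [0.5916 0.2123 0.015 ]
(437, 512) [0.4375 0.0495 0.04  ]
(748, 485) [ 0.4478 -0.1115  0.04  ]
(427, 367) [0.5114 0.053  0.052 ]
(738, 340) [ 0.5219 -0.108   0.052 ]
(437, 512) [0.4381 0.0494 0.03  ]
(212, 80) [0.6536 0.1583 0.098 ]
side (375, 338) [0.4438 0.0459 0.    ]
side (80, 318) [0.6408 0.0537 0.    ]
side (236, 410) [0.525  0.1452 0.008 ]
side (433, 416) [0.4058 0.1326 0.008 ]
side (447, 572) [0.3975 0.2648 0.008 ]
side (231, 565) [0.5124 0.2769 0.008 ]
```

```bash
python3 -m pendant '[[0,0,-20,0,0,0,30],[0,0,0,0,0,-9.6,30],[0,0,0,0,0,-9.6,30],[0,0,0,0,0,-9.6,30],[0,0,0,0,0,-9.6,30],[0,0,0,0,0,-9.6,30],[0,0,0,0,0,-9.6,30],[0,0,0,0,0,-9.6,30],[0,0,0,0,0,-9.6,30],[30,-45,0,0,0,0,30],[30,-45,0,0,0,0,30],[30,-45,0,0,0,0,30],[30,-45,0,0,0,0,30],[30,-45,0,0,0,0,30],[30,-45,0,0,0,0,30],[30,-45,0,0,0,0,30]]' 12
cat >> h.py <<'E'
Y=0.064; X=np.array([np.cos(Y),np.sin(Y),0])
E
python3 - <<'E'
from h import *
s=monitor.state();print(R.from_rotvec(s['eef_rot']).as_matrix(),s['joint_positions'],togo([.501,-.028,.153]))
E
```

```text
t: 2.2
position: [0.3712, -0.2689, 0.2246]
eef_rot: [3.139, 0.099, 0.0]
ft_force: [0.9, -0.1, 0.0]
finger_gap: 0.03
[[ 0.998   0.0633  0.0001]
 [ 0.0633 -0.998  -0.0006]
 [ 0.0001  0.0006 -1.    ]] [ 1.0728 -0.024  -0.5305  1.8231 -0.012   1.3389  0.6085] [ 144.7723 -232.2855   71.4931]
```

```bash
python3 -m pendant '[[29,-46.5,0,0,0,0,34],[29,-46.5,0,0,0,0,34],[29,-46.5,0,0,0,0,34],[29,-46.5,0,0,0,0,34],[29,-46.5,0,0,0,0,34],[0,0,20,0,0,0,34],[0,0,0,0,0,0,34]]'
python3 - <<'E'
from h import *
print(togo([.501,-.028,.153]))
a=viewer.grab_frame('top')[160:300,300:420,::-1];b=viewer.grab_frame('side')[150:290,280:420,::-1]
a=cv2.resize(a,(480,560),interpolation=2)[:, -400:];b=cv2.resize(b,(560,560),interpolation=2)[:,:400]
cv2.imwrite('pics/g1.png',np.hstack([a,b]))
E
```

```text
t: 3.08
position: [0.4997, -0.0291, 0.2033]
eef_rot: [-3.139, -0.101, 0.004]
ft_force: [0.2, -0.6, 0.3]
finger_gap: 0.0343
[ 1.4847 -1.0323 50.3445]
```

View pics/g1.png

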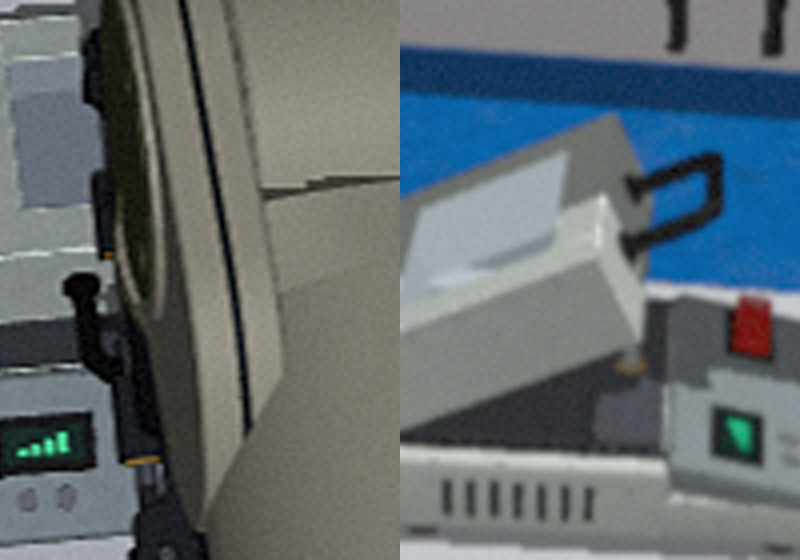

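The right half shows the fingertips straddling the bar above it (tips at crop columns 676 and 772, bar at 712). Descending and gripping.

```bash
python3 -m pendant '[[1.5,0,20,0,0,0,34],[0,0,20,0,0,0,34],[0,0,14,0,0,0,34],[0,0,0,0,0,0,6],[0,0,0,0,0,0,6],[0,0,0,0,0,0,6]]' 12
```

```text
t: 3.92
position: [0.5025, -0.0293, 0.1513]
eef_rot: [3.14, 0.099, 0.002]
ft_force: [0.1, -0.1, -0.8]
finger_gap: 0.0121
```

```bash
python3 -m pendant '[[0,0,0,0,0,0,6]]' 14
python3 - <<'E'
from h import *
t=np.linspace(.614,1.75,17);r=176.8
print(np.c_[-np.diff(r*np.cos(t)),-np.diff(r*np.sin(t))].round(1).tolist())
E
```

```text
t: 4.05
position: [0.5023, -0.0293, 0.151]
eef_rot: [3.14, 0.099, 0.001]
ft_force: [1.2, -0.5, -0.1]
finger_gap: 0.0078
[[7.6, -10.0], [8.3, -9.4], [8.9, -8.8], [9.5, -8.2], [10.1, -7.5], [10.6, -6.7], [11.0, -6.0], [11.4, -5.2], [11.8, -4.3], [12.1, -3.5], [12.3, -2.6], [12.4, -1.8], [12.5, -0.9], [12.6, 0.0], [12.5, 0.9], [12.4, 1.8]]
```

```bash
python3 -m pendant '[[0,0,0,0,0,0,6]]' 14
python3 - <<'E'
from h import *
save('side','g2.png',(280,120,420,260),4)
E
```

```text
t: 4.18
position: [0.5022, -0.0293, 0.1507]
eef_rot: [3.14, 0.1, 0.0]
ft_force: [0.4, 0.0, 0.4]
finger_gap: 0.0063
```

View pics/g2.png

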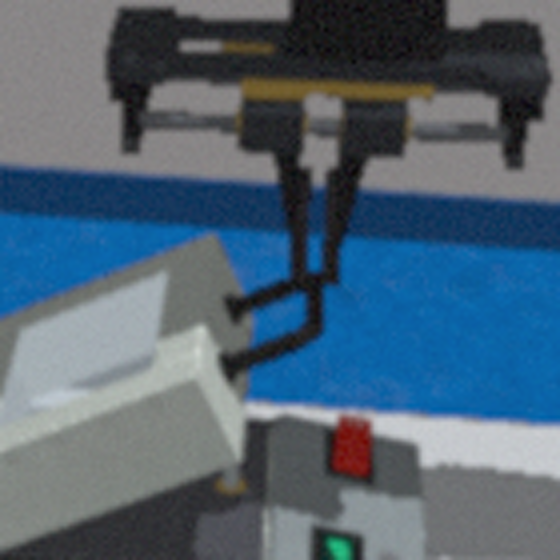

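Run:
```python
from h import *
for z in (.1507,.137,.12):
    p=np.array([.5022,-.0293,z]); print(z,(np.array(proj('side',p))-[280,120])*4)
u=lambda x,y:(280+x/4,120+y/4)
# bar mid in this crop; top view bar mid unchanged
for m in [(317,300),(319,277),(316,324)]: print(ray('side',*u(*m))[0]+0, [atz('side',*u(*m),z) for z in (.12,.13,.14,.15)])
```

```text
0.1507 [310.7221 307.5084]
0.137 [309.2702 333.7043]
0.12 [307.4965 365.7055]
[0.4548 0.882  0.5982] [array([ 0.503 , -0.1008,  0.12  ]), array([ 0.502 , -0.0803,  0.13  ]), array([ 0.501 , -0.0597,  0.14  ]), array([ 0.5   , -0.0392,  0.15  ])]
[0.4548 0.882  0.5982] [array([ 0.504 , -0.1278,  0.12  ]), array([ 0.5029, -0.1067,  0.13  ]), array([ 0.5019, -0.0856,  0.14  ]), array([ 0.5009, -0.0645,  0.15  ])]
[0.4548 0.882  0.5982] [array([ 0.5015, -0.0739,  0.12  ]), array([ 0.5005, -0.054 ,  0.13  ]), array([ 0.4995, -0.034 ,  0.14  ]), array([ 0.4986, -0.014 ,  0.15  ])]
```

Run:
```python
from h import *
for z in (.205,.191,.215): print('start',proj('side',[.181,-.598,z]))
print('g1 tips',[proj('side',[.4997+d,-.0291,z]) for z in (.1893,.22) for d in(-.025,.025)])
im=cv2.imread('pics/g2.png')[:,:,::-1]
s=cv2.imread('pics/side1.png')[:,:,::-1]
for y in range(60,120,4): print(y,s[y,484:540:4].mean(1).astype(int))
```

```text
start (np.float64(496.3478243058655), np.float64(92.96815620603965))
start (np.float64(495.38386535263896), np.float64(98.23327356480752))
start (np.float64(497.0423878869824), np.float64(89.17446897955949))
g1 tips [(np.float64(373.75297451365066), np.float64(178.99629330014216)), (np.float64(346.49369310208147), np.float64(177.12432385894266)), (np.float64(374.8687569776608), np.float64(163.32865179104704)), (np.float64(347.15856017721677), np.float64(161.5139021368824))]
60 [128  84  14  21  34  33  38  25  28  25  22  20  36 127]
64 [124  80  31  63 103  28  19  29  25  18  17  29  57 127]
68 [128  41  34  88 128 125  13  15  60 123 122 124 125 130]
72 [127  51  36 108 129 124  13  17 108 127 128 127 129 126]
76 [128  29  31 128 129  85  29  15 128 125 125 126 133 130]
80 [127  29  29 127 126  84  28  57 127 125 126 129 129 127]
84 [131 130 130 130 127  37  23 103 125 124 127 126 125 129]
88 [128 127 129 127 128  16  21 117 125 127 124 128 125 126]
92 [127 128 129 126 125  92  86 124 127 127 125 127 128 126]
96 [129 126 128 128 128 127 127 129 129 124 128 127 123 125]
100 [126 127 128 128 126 125 128 127 127 128 125 124 125 124]
104 [128 127 124 127 125 131 127 125 126 127 125 125 126 127]
108 [124 130 127 125 126 127 126 127 125 128 126 128 130 125]
112 [129 127 125 125 128 128 126 128 125 127 126 128 127 129]
116 [127 128 126 126 128 127 127 128 128 125 128 126 127 124]
```

The picture shows the fingertips at crop row ~281, although the reported TCP should put them at ~334. The start picture gives the same ~28 mm offset, and the fingers shut past 10 mm. So the fingertips really stand ~13 mm above the reported TCP height. I'll go by the pictures: reopen, go 27 mm lower, and watch the force.

```bash
python3 -m pendant '[[0,0,-6,0,0,0,34],[0,0,-6,0,0,0,34],[0,0,0,0,0,0,34],[0,0,13,0,0,0,34],[0,0,13,0,0,0,34],[0,0,13,0,0,0,34]]' 12; python3 -m pendant '[[0,0,0,0,0,0,4],[0,0,0,0,0,0,4],[0,0,0,0,0,0,4],[0,0,0,0,0,0,4],[0,0,0,0,0,0,4]]' 12
```

```text
t: 4.97
position: [0.5016, -0.0292, 0.1221]
eef_rot: [-3.14, -0.1, 0.002]
ft_force: [0.3, -0.1, 0.4]
finger_gap: 0.0343
t: 5.6
position: [0.501, -0.0293, 0.1237]
eef_rot: [3.139, 0.099, -0.004]
ft_force: [-7.1, -0.3, 4.8]
finger_gap: 0.0092
```

Gripped (it stopped at ~9–10 mm). Now swinging the lid along the arc.

```bash
python3 -m pendant '[[7.6,0,-10,0,0,0,4],[8.3,0,-9.4,0,0,0,4],[8.9,0,-8.8,0,0,0,4],[9.5,0,-8.2,0,0,0,4],[10.1,0,-7.5,0,0,0,4],[10.6,0,-6.7,0,0,0,4],[11,0,-6,0,0,0,4]]'
```

```text
t: 6.48
position: [0.5677, -0.0252, 0.1819]
eef_rot: [3.139, 0.099, -0.001]
ft_force: [-6.9, 0.7, 9.0]
finger_gap: 0.009
```

```bash
python3 -m pendant '[[11.4,0,-6,0,0,0,4],[11.8,0,-5,0,0,0,4],[12.1,0,-4,0,0,0,4],[12.3,0,-3,0,0,0,4],[12.4,0,-1.8,0,0,0,4],[12.5,0,-0.9,0,0,0,4],[12.6,0,0,0,0,0,4],[12.5,0,0.9,0,0,0,4],[12,0,1.5,0,0,0,4],[0,0,0,0,0,0,4]]'
python3 - <<'E'
from h import *
save('side','lid1.png',(200,80,420,245),3.5)
E
```

```text
t: 7.72
position: [0.6786, -0.0182, 0.1981]
eef_rot: [-3.14, -0.099, -0.002]
ft_force: [2.8, -1.3, -0.0]
finger_gap: 0.0094
```

View pics/lid1.png

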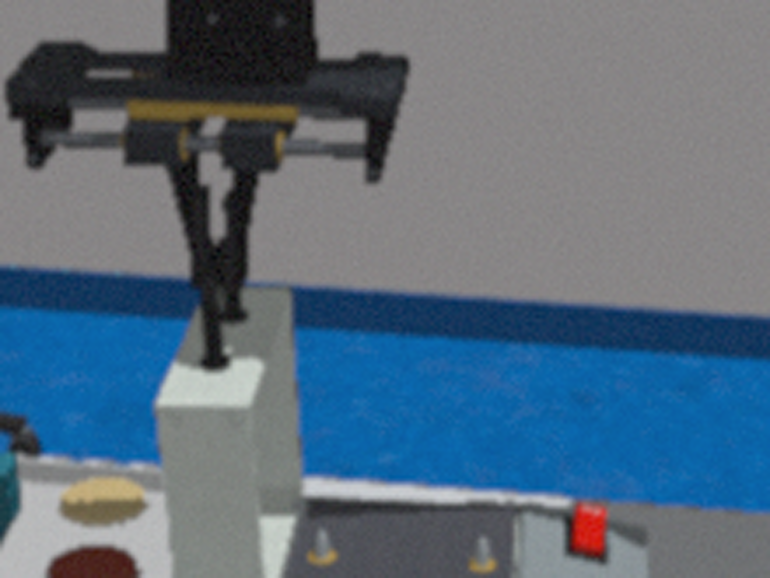

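The lid stands upright and the fingers hold the bar. Push a little further back, then release and rise.

```bash
python3 -m pendant '[[5,0,0.5,0,0,0,4],[0,0,0,0,0,0,4],[0,0,0,0,0,0,30],[0,0,0,0,0,0,30],[0,0,-25,0,0,0,30],[0,0,-30,0,0,0,30],[-45,0,0,0,0,0,60],[-45,0,0,0,0,0,60],[-45,0,0,0,0,-10,60],[-45,0,0,0,0,-10,60]]'
python3 - <<'E'
from h import *
s=monitor.state();print(s['joint_positions'],R.from_rotvec(s['eef_rot']).as_matrix(),togo([.4597,.1995,.1]))
E
```

```text
t: 9.02
position: [0.5026, -0.0363, 0.253]
eef_rot: [3.072, 0.654, 0.001]
ft_force: [-1.3, -0.7, 2.3]
finger_gap: 0.0577
[ 0.8207  0.1139 -0.8916  1.6615  0.0901  1.4086  0.337 ] [[ 0.9134  0.4071  0.0005]
 [ 0.4071 -0.9134 -0.0004]
 [ 0.0003  0.0005 -1.    ]] [  56.7732 -232.8957  152.9041]
```

```bash
python3 -m pendant '[[0,0,0,0,0,-10,60],[0,0,0,0,0,-10,60],[0,0,0,0,0,-10,60],[0,0,0,0,0,-10,60],[0,0,0,0,0,-10,60],[0,0,0,0,0,-10,60],[0,0,0,0,0,-10,40],[48,-5,0,0,0,0,40],[48,-5,20,0,0,0,40],[48,-5,40,0,0,0,40],[48,-5,40,0,0,0,40],[46,-5,40,0,0,0,40],[0,0,40,0,0,0,40],[0,0,0,0,0,0,40]]' 25
python3 - <<'E'
from h import *
s=monitor.state();M=R.from_rotvec(s['eef_rot']).as_matrix();print(s['joint_positions'],np.arctan2(M[1,0],M[0,0]),togo([.4600,.2000,.004]))
a=viewer.grab_frame('side')[230:380,320:430,::-1];b=viewer.grab_frame('top')[150:300,300:410,::-1]
cv2.imwrite('pics/c1.png',cv2.resize(np.hstack([a,b]),None,fx=3.6,fy=3.6,interpolation=2))
E
```

```text
t: 10.78
position: [0.462, 0.1986, 0.0714]
eef_rot: [-2.146, -2.291, 0.005]
ft_force: [-0.7, 0.4, -0.1]
finger_gap: 0.0399
[ 0.4256  0.3778 -1.0595  1.8885  0.3685  1.0943  0.8572] 1.6359195092035876 [ 1.5728 -1.5957 67.4401]
```

View pics/c1.png

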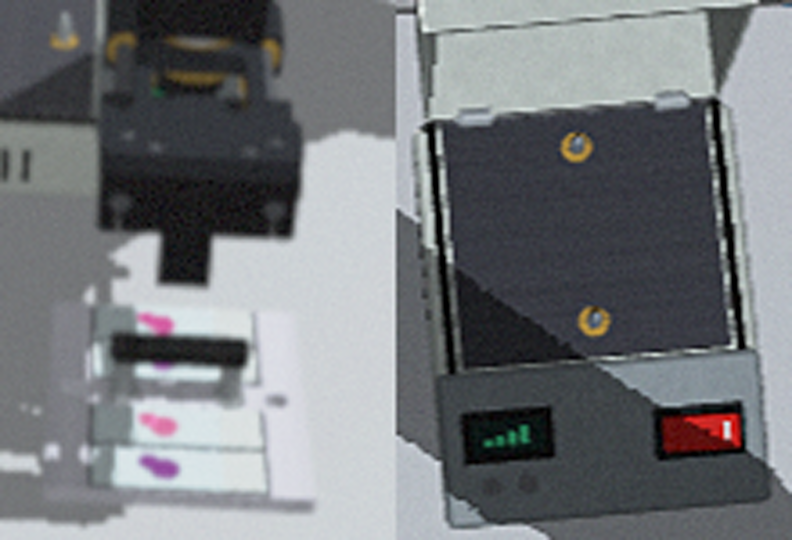

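The side half shows the near fingertip at crop (185,283) above the handle (113–247, 350), so it's aligned. The top half shows both pins clearly, at (576,147) and (594,320), and the rocker at (700,430).

Run:
```python
from h import *
t=lambda x,y:(300+(x-396)/3.6,150+y/3.6); s=lambda x,y:(320+x/3.6,230+y/3.6)
o,d=ray('side',*s(185,283))
for y in (.215,.222,.23,.24): print('tip',o+d*(y-o[1])/d[1])
a,b=atz('top',*t(576,148),.056),atz('top',*t(594,321),.056);print('pins',a,b,np.linalg.norm(a-b),(a+b)/2,np.arctan2(*(a-b)[[1,0]]))
u=lambda x,y:(200+x/3.5,80+y/3.5)
print('tri',tri(t(576,148),u(321,555)),tri(t(594,321),u(482,566)))
print('rocker z.05',atz('top',*t(700,430),.05),'end',atz('top',*t(739,428),.055))
```

```text
tip [0.4588 0.215  0.0815]
tip [0.4588 0.222  0.0869]
tip [0.4587 0.23   0.0931]
tip [0.4587 0.24   0.1008]
pins [ 0.6269 -0.0192  0.056 ] [ 0.5377 -0.0252  0.056 ] 0.08940202714919718 [ 0.5823 -0.0222  0.056 ] 0.06751575846720152
tri (array([ 0.6271, -0.0193,  0.0542]), np.float64(0.3791882161947455)) (array([ 0.5373, -0.0255,  0.052 ]), np.float64(2.016659757785318))
rocker z.05 [ 0.4823 -0.0768  0.05  ] end [ 0.4823 -0.0956  0.055 ]
```

```bash
python3 -m pendant '[[1.5,-1.5,20,0,0,0,40],[0,0,20,0,0,0,40],[0,0,12,0,0,0,40],[0,0,7,0,0,0,40],[0,0,5,0,0,0,40]]' 25; python3 -m pendant '[[0,0,2,0,0,0,40],[0,0,0,0,0,0,5],[0,0,0,0,0,0,5],[0,0,0,0,0,0,5],[0,0,0,0,0,0,5]]' 25
```

```text
t: 11.5
position: [0.4624, 0.2002, 0.0089]
eef_rot: [-2.15, -2.291, -0.0]
ft_force: [0.5, -0.5, 0.2]
finger_gap: 0.0401
t: 12.12
position: [0.4624, 0.2003, 0.0073]
eef_rot: [2.15, 2.291, 0.001]
ft_force: [0.0, 1.2, 1.7]
finger_gap: 0.0118
```

```bash
python3 -m pendant '[[0,0,0,0,0,0,5],[0,0,-5,0,0,0,5],[0,0,-10,0,0,0,5],[0,0,-20,0,0,0,5],[0,0,-20,0,0,0,5],[0,0,0,0,0,0,5],[0,0,0,0,0,0,5]]' 40
python3 - <<'E'
from h import *
s=monitor.state();print(s['position'],s['finger_gap'],s['ft_torque'],s['ft_force'])
save('side','c2.png',(290,220,430,360),4)
E
```

```text
t: 13.0
position: [0.4623, 0.1997, 0.0621]
eef_rot: [2.15, 2.29, -0.0]
ft_force: [0.1, 0.3, -2.8]
finger_gap: 0.0114
[0.4623 0.1997 0.0621] 0.011351705495882916 [ 0.1087 -0.1773  0.0307] [ 0.062   0.2815 -2.8374]
```

View pics/c2.png

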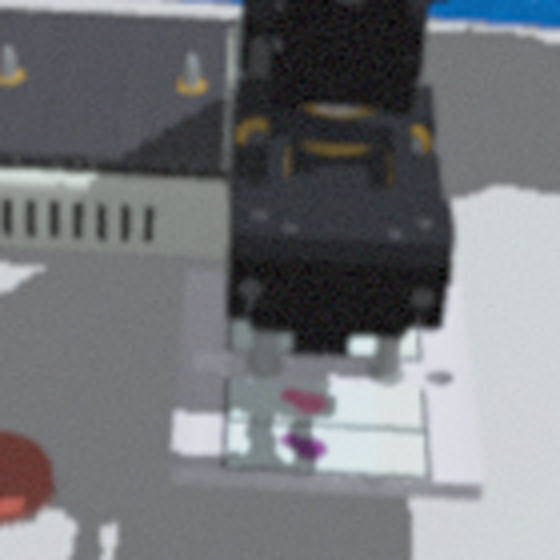

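Run:
```python
from h import *
c=lambda x,y:(290+x/4,220+y/4)
s=monitor.state();tcp=s['position'];M=R.from_rotvec(s['eef_rot']).as_matrix();h=np.arctan2(M[1,0],M[0,0])-np.pi/2;print('yaw',h)
for z in (.055,.063,.066):
    a,b=atz('side',*c(171,472),z),atz('side',*c(481,488),z);print(z,a,b,np.linalg.norm(a-b),np.arctan2(*(a-b)[[1,0]]))
for yaw in (h,.08):
  X=np.array([np.cos(yaw),np.sin(yaw),0]);Yv=np.array([-X[1],X[0],0])
  for off in (0,-.0025): 
    ce=np.array([tcp[0],tcp[1],0])+off*X
    print(yaw,off,[((np.array(proj('side',ce+sx*.058*X+.063*Yv+[0,0,.063]))-[290,220])*4).round(0) for sx in(1,-1)],'hole front',((np.array(proj('side',ce-.045*X+[0,0,.063]))-[290,220])*4).round(0))
```

```text
yaw 0.06319612309521583
0.055 [0.5128 0.2614 0.055 ] [0.3969 0.2527 0.055 ] 0.11618670595387266 0.07452601063932618
0.063 [0.512  0.2705 0.063 ] [0.3978 0.262  0.063 ] 0.1144756296892175 0.07452601063932617
0.066 [0.5116 0.2739 0.066 ] [0.3981 0.2654 0.066 ] 0.11383397608997183 0.07452601063932578
0.06319612309521583 0 [array([162., 463.]), array([475., 482.])] hole front [431. 373.]
0.06319612309521583 -0.0025 [array([168., 464.]), array([481., 482.])] hole front [437. 374.]
0.08 0 [array([164., 465.]), array([477., 480.])] hole front [431. 372.]
0.08 -0.0025 [array([171., 466.]), array([484., 481.])] hole front [437. 372.]
```

```bash
python3 -m pendant '[[0,0,-20,0,0,0,5],[0,0,-25,0,0,0,5],[-10,5,-20,0,0,0,5],[-22,10,-5,0,0,0,5],[-30,13,0,0,0,0,5],[-32,14,0,0,0,0,5],[-32,15,0,0,0,0,5],[-32,15,0,0,0,0,5],[-30,14,0,0,0,0,5],[-22,12,0,0,0,0,5],[-13,6,0,0,0,0,5],[-6,4,0,0,0,0,5],[0,0,0,0,0,0,5],[0,0,0,0,0,0,5]]'
python3 - <<'E'
from h import *
print(togo([.5848,-.022,.08]))
a=viewer.grab_frame('side');cv2.imwrite('pics/p1.png',cv2.resize(a[100:310,220:420,::-1],None,fx=2.8,fy=2.8,interpolation=2))
E
```

```text
t: 14.8
position: [0.5843, -0.0204, 0.1323]
eef_rot: [-2.148, -2.292, -0.0]
ft_force: [0.2, 0.4, -3.5]
finger_gap: 0.0116
[-1.6407  0.4292 52.2852]
```

View pics/p1.png

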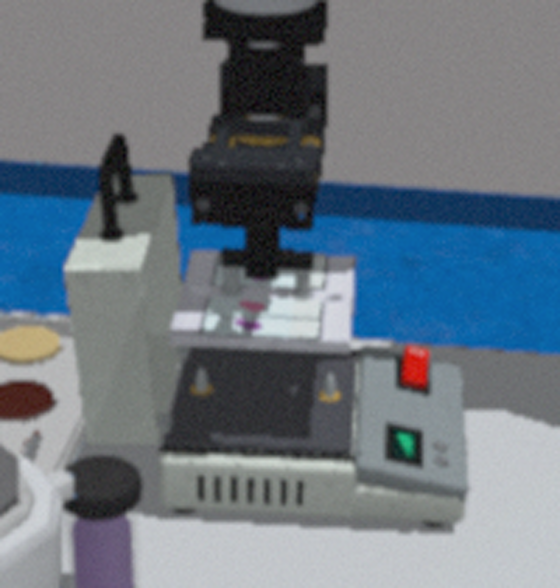

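The carrier hangs level above the plate, over both pins (200,385) and (330,385), and the lid stays back. Lowering.

```bash
python3 -m pendant '[[-1.6,0.4,10,0,0,0,5],[0,0,16,0,0,0,5],[0,0,13,0,0,0,5],[0,0,7,0,0,0,5],[0,0,3,0,0,0,5],[0,0,0,0,0,0,5]]'; python3 -m pendant '[[0,0,2,0,0,0,5],[0,0,2,0,0,0,5],[0,0,2,0,0,0,5],[0,0,2,0,0,0,5]]';python3 -m pendant '[[0,0,2,0,0,0,5],[0,0,2,0,0,0,5],[0,0,2,0,0,0,5]]'
```

```text
t: 15.6
position: [0.5852, -0.0231, 0.0832]
eef_rot: [2.15, 2.291, 0.0]
ft_force: [-0.2, -0.4, -3.3]
finger_gap: 0.0115
t: 16.1
position: [0.5851, -0.023, 0.0751]
eef_rot: [2.15, 2.291, 0.0]
ft_force: [0.2, 1.5, -0.9]
finger_gap: 0.0117
t: 16.48
position: [0.5851, -0.0221, 0.0692]
eef_rot: [-2.149, -2.291, -0.002]
ft_force: [-0.3, 5.7, -0.9]
finger_gap: 0.0116
```

```bash
python3 -m pendant '[[1.5,0,0,0,0,0,5],[0,0,1.5,0,0,0,5],[0,0,1.5,0,0,0,5]]';python3 -m pendant '[[0,0,1.5,0,0,0,5],[0,0,1.5,0,0,0,5],[0,0,0,0,0,0,5]]'
```

```text
t: 16.85
position: [0.585, -0.0218, 0.066]
eef_rot: [2.15, 2.291, -0.0]
ft_force: [-0.2, 3.2, -1.1]
finger_gap: 0.0119
t: 17.23
position: [0.5849, -0.0217, 0.0629]
eef_rot: [-2.15, -2.291, 0.0]
ft_force: [1.1, 2.4, -4.5]
finger_gap: 0.0111
```

```bash
python3 -m pendant '[[0.7,0,1,0,0,0,5],[0,0,1,0,0,0,5]]';python3 -m pendant '[[0,0,1,0,0,0,5],[0,0,0,0,0,0,5]]'
```

```text
t: 17.48
position: [0.585, -0.0215, 0.0623]
eef_rot: [2.15, 2.29, -0.002]
ft_force: [-10.1, -0.3, 19.3]
finger_gap: 0.0114
t: 17.73
position: [0.585, -0.0215, 0.0623]
eef_rot: [2.149, 2.289, -0.003]
ft_force: [-12.5, 0.7, 21.9]
finger_gap: 0.0114
```

```bash
python3 -m pendant '[[0,0,-2.5,0,0,0,5],[0,0,0,0,0,0,30],[0,0,0,0,0,0,40],[0,0,0,0,0,0,40],[0,0,-20,0,0,0,40],[0,0,-40,0,0,0,40],[0,0,-50,0,0,0,40],[0,0,-50,0,0,0,40],[0,0,-40,0,0,10,34],[0,-10,0,0,0,10,34],[0,-20,0,0,0,10,34],[0,-20,0,0,0,10,34],[0,-20,0,0,0,10,34],[0,0,0,0,0,10,34],[0,0,0,0,0,10,34],[0,0,0,0,0,10,34],[0,0,0,0,0,10,34],[0,0,0,0,0,0,34]]'
python3 - <<'E'
from h import *
s=monitor.state();M=R.from_rotvec(s['eef_rot']).as_matrix();print(s['joint_positions'],np.degrees(np.arctan2(M[1,0],M[0,0])))
print(togo([.6835,-.0175,.26]))
a=viewer.grab_frame('side')[130:290,220:400,::-1]
cv2.imwrite('pics/s1.png',cv2.resize(a,None,fx=4,fy=3.7,interpolation=2))
E
```

```text
t: 19.98
position: [0.5219, 0.0071, 0.2639]
eef_rot: [3.14, 0.103, 0.002]
ft_force: [0.0, 0.6, -1.2]
finger_gap: 0.034
[ 0.6689  0.1529 -0.8458  1.6031  0.1159  1.4362 -0.1211] 3.7452511443893712
[159.6581  35.0603   4.1059]
```

View pics/s1.png

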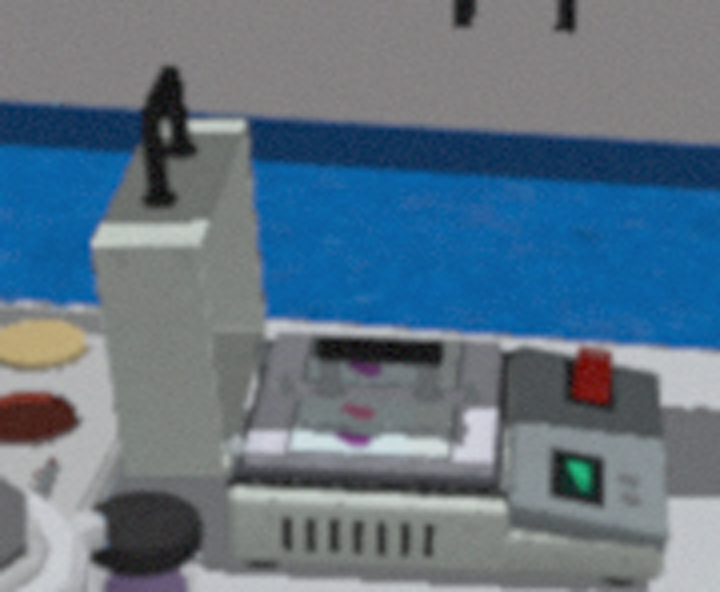

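The carrier lies flat on the plate between the hood and the panel. The lid bar's middle is at ~(162,97) in the crop.

Run:
```python
from h import *
for q in [(160,97),(165,100)]:
    o,d=ray('side',220+q[0]/4,130+q[1]/3.7)
    p=o+d*(-.017-o[1])/d[1];print(p,'theta',np.arctan2(p[2]-.055,.6468-p[0])-.142)
r=176.8;t=np.linspace(1.79,.142,23)
print(np.c_[-np.diff(r*np.cos(t)),-np.diff(r*np.sin(t))].round(1).tolist())
```

```text
[ 0.6827 -0.017   0.2242] theta 1.6376970726182043
[ 0.6804 -0.017   0.2228] theta 1.6265036473777807
[[-13.0, -2.4], [-13.2, -1.4], [-13.2, -0.4], [-13.2, 0.6], [-13.1, 1.6], [-13.0, 2.5], [-12.8, 3.5], [-12.5, 4.4], [-12.1, 5.4], [-11.7, 6.3], [-11.2, 7.1], [-10.6, 7.9], [-10.0, 8.7], [-9.3, 9.4], [-8.6, 10.1], [-7.8, 10.7], [-7.0, 11.3], [-6.1, 11.8], [-5.2, 12.2], [-4.3, 12.5], [-3.3, 12.8], [-2.4, 13.0]]
```

```bash
python3 -m pendant '[[40,9,0,0,0,0,34],[40,9,0,0,0,0,34],[40,9,0,0,0,0,34],[39,8,0,0,0,0,34],[0,0,20,0,0,0,34],[0,0,25,0,0,0,34],[0,0,19,0,0,0,34],[0,0,0,0,0,0,34]]'; python3 -m pendant '[[0,0,0,0,0,0,4],[0,0,0,0,0,0,4],[0,0,0,0,0,0,4],[0,0,0,0,0,0,4],[0,0,0,0,0,0,4]]' 12
```

```text
t: 21.02
position: [0.682, -0.0187, 0.1975]
eef_rot: [3.14, 0.102, -0.004]
ft_force: [0.6, 0.0, -0.4]
finger_gap: 0.034
t: 21.65
position: [0.6829, -0.0183, 0.1992]
eef_rot: [3.14, 0.1, 0.001]
ft_force: [-0.3, -0.7, 3.6]
finger_gap: 0.0094
```

```bash
python3 -m pendant '[[-11,0,-1.8,0,0,0,4],[-13.2,0,-1.4,0,0,0,4],[-13.2,0,-0.4,0,0,0,4],[-13.2,0,0.6,0,0,0,4],[-13.1,0,1.6,0,0,0,4],[-13,0,2.5,0,0,0,4],[-12.8,0,3.5,0,0,0,4],[-12.5,0,4.4,0,0,0,4],[-12.1,0,5.4,0,0,0,4],[-11.7,0,6.3,0,0,0,4],[-11.2,0,7.1,0,0,0,4],[-10.6,0,7.9,0,0,0,4]]'
```

```text
t: 23.15
position: [0.5348, -0.0275, 0.1626]
eef_rot: [-3.14, -0.1, -0.0]
ft_force: [2.4, 1.3, -0.4]
finger_gap: 0.0094
```

```bash
python3 -m pendant '[[-10,0,8.7,0,0,0,4],[-9.3,0,9.4,0,0,0,4],[-8.6,0,10.1,0,0,0,4],[-7.8,0,10.7,0,0,0,4],[-7,0,11.3,0,0,0,4],[-6.1,0,11.8,0,0,0,4]]' 14
```

```text
t: 23.9
position: [0.4863, -0.0307, 0.1002]
eef_rot: [-3.14, -0.1, -0.0]
ft_force: [4.0, 3.4, 0.1]
finger_gap: 0.0095
```

```bash
python3 -m pendant '[[-5.2,0,12.2,0,0,0,4],[-4.3,0,12.5,0,0,0,4],[-3.3,0,12,0,0,0,4]]'; python3 -m pendant '[[-1.2,0,6,0,0,0,4],[-0.8,0,4,0,0,0,4],[0,0,3,0,0,0,4],[0,0,0,0,0,0,4]]'
```

```text
t: 24.28
position: [0.4742, -0.0316, 0.0636]
eef_rot: [-3.14, -0.1, -0.002]
ft_force: [7.0, 3.2, -0.3]
finger_gap: 0.0098
t: 24.78
position: [0.4723, -0.0319, 0.0516]
eef_rot: [3.139, 0.1, 0.0]
ft_force: [-1.0, 1.4, 10.2]
finger_gap: 0.009
```

```bash
python3 -m pendant '[[0,0,0,0,0,0,30],[0,0,0,0,0,0,30],[0,0,-25,0,0,0,30],[0,0,-25,0,0,0,30],[0,0,0,0,0,0,0],[0,0,0,0,0,0,0],[0,0,0,0,0,0,0],[0,0,10,0,0,0,0],[0,0,10,0,0,0,0],[0,0,3,0,0,0,0]]' 20; python3 -m pendant '[[0,0,3,0,0,0,0],[0,0,3,0,0,0,0]]'
```

```text
t: 26.02
position: [0.4712, -0.0316, 0.0771]
eef_rot: [-3.139, -0.1, 0.003]
ft_force: [1.1, 0.3, 0.5]
finger_gap: 0.0011
t: 26.28
position: [0.4721, -0.0317, 0.0722]
eef_rot: [3.14, 0.1, 0.0]
ft_force: [0.8, -0.6, -1.1]
finger_gap: 0.0004
```

```bash
python3 -m pendant '[[0,0,2,0,0,0,0],[0,0,2,0,0,0,0]]'; python3 -m pendant '[[0,0,2,0,0,0,0],[0,0,0,0,0,0,0]]'
```

```text
t: 26.52
position: [0.472, -0.0318, 0.0683]
eef_rot: [3.14, 0.099, 0.0]
ft_force: [0.0, 0.1, -0.6]
finger_gap: 0.0002
t: 26.78
position: [0.4722, -0.0318, 0.0674]
eef_rot: [3.139, 0.1, -0.0]
ft_force: [-6.9, -0.0, 17.5]
finger_gap: 0.0005
```

The lid is firmly shut: contact at bar-top height with 17 N. Now the rocker.

```bash
python3 -m pendant '[[0,0,-20,0,0,0,0],[3,31,0,0,0,0,0],[3,31.5,0,0,0,0,0],[0,0,10,0,0,0,0],[0,0,10,0,0,0,0],[0,0,7,0,0,0,0],[0,0,0,0,0,0,0]]'
python3 - <<'E'
from h import *
a=viewer.grab_frame('side')[130:290,240:420,::-1]
cv2.imwrite('pics/r1.png',cv2.resize(a,None,fx=4,fy=3.7,interpolation=2))
E
```

```text
t: 27.65
position: [0.4814, -0.0928, 0.0587]
eef_rot: [-3.139, -0.102, 0.002]
ft_force: [-0.6, -0.8, 0.4]
finger_gap: 0.0008
```

View pics/r1.png

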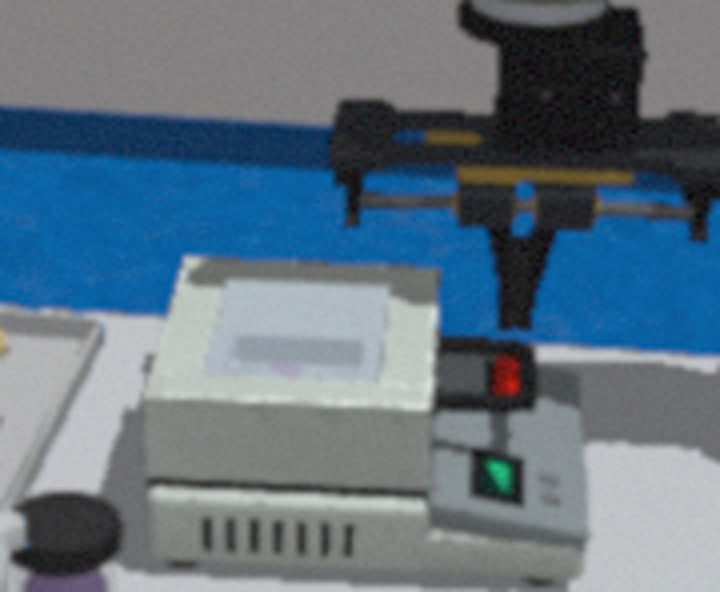

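The lid is shut and the fingertip stands above the rocker's right end (tip column 516, rocker 508). Shifting 2 mm back and pressing down stepwise.

```bash
python3 -m pendant '[[2,0,8,0,0,0,0],[0,0,6,0,0,0,0],[0,0,2,0,0,0,0]]';for i in 1 2 ; do :; done; python3 -m pendant '[[0,0,2,0,0,0,0],[0,0,2,0,0,0,0]]'; python3 -m pendant '[[0,0,2,0,0,0,0],[0,0,2,0,0,0,0]]'
```

```text
t: 28.08
position: [0.4842, -0.094, 0.0432]
eef_rot: [3.14, 0.099, 0.001]
ft_force: [1.2, -3.2, 3.5]
finger_gap: 0.0008
t: 28.32
position: [0.4844, -0.0941, 0.0396]
eef_rot: [3.139, 0.099, 0.002]
ft_force: [1.7, -2.8, 5.3]
finger_gap: 0.0006
t: 28.58
position: [0.4849, -0.0942, 0.037]
eef_rot: [3.138, 0.099, 0.002]
ft_force: [-11.6, -2.8, 38.6]
finger_gap: 0.0008
```

It hit the stop after ~7 mm of travel. Retract, then check.

```bash
python3 -m pendant '[[0,0,-15,0,0,0,0],[0,0,-40,0,0,0,0],[0,20,-50,0,0,0,0],[-20,40,-20,0,0,0,0],[-20,50,0,0,0,0,0],[-20,50,0,0,0,0,0],[-20,50,0,0,0,0,0],[0,0,0,0,0,0,0]]'
python3 - <<'E'
from h import *
a=viewer.grab_frame('side')[180:290,250:410,::-1];b=viewer.grab_frame('top')[140:300,180:415,::-1]
a=cv2.resize(a,(700,300),interpolation=2);b=cv2.resize(b,None,fx=1.8,fy=1.8,interpolation=2)
c=np.zeros((a.shape[0]+b.shape[0],700,3),np.uint8);c[:300]=a;c[300:,:b.shape[1]]=b
cv2.imwrite('pics/f1.png',c);print(c.shape,monitor.state()['ft_force'])
E
```

```text
t: 29.58
position: [0.4147, -0.3115, 0.1594]
eef_rot: [-3.139, -0.089, 0.003]
ft_force: [0.8, -0.3, -0.1]
finger_gap: 0.0009
(588, 700, 3) [0.2838 0.2991 0.3809]
```

The viewer limit is reached, so I'll check by numbers: the red extent of the rocker before and after, and whether the bystanders moved.

Run:
```python
from h import *
def red(im,x0,y0,x1,y1):
    c=im[y0:y1,x0:x1].astype(int);m=(c[...,0]>110)&(c[...,1]<80)&(c[...,2]<80);y,x=np.nonzero(m);return m.sum(),x.mean()+x0,y.mean()+y0,x.min()+x0,x.max()+x0,y.min()+y0,y.max()+y0
for n,box in(('side',(350,210,390,260)),('top',(365,255,405,285))):
    a=cv2.imread(f'pics/{n}1.png')[:,:,::-1];b=viewer.grab_frame(n)
    print(n,[np.round(red(i,*box),1) for i in(a,b)])
    if n=='top':
        for k,(x0,y0,x1,y1) in dict(jar=(232,152,270,195),petri=(208,198,245,236),drop=(180,170,206,196)).items():
            t=cv2.cvtColor(a[y0:y1,x0:x1].copy(),7);w=cv2.cvtColor(b[y0-10:y1+10,x0-10:x1+10].copy(),7)
            print(k,cv2.minMaxLoc(cv2.matchTemplate(w,t,5))[1::2])
    if n=='top':
        g=b
        # lit rocker brightness profile along its length
        print([i[266:274,368:400].mean(0).astype(int)[:,0].tolist() for i in(a,b)])
# predicted red end positions (side rows) for left/right end heights
pv=np.array([.481,-.0768,.05]);l=np.array([-.064,.998,0])
for ang in(-.25,.25): print(ang,[np.round(proj('side',pv+s*.019*(l*np.cos(ang)+[0,0,s*0])+[0,0,s*.019*np.sin(ang)]),1) for s in(1,-1)])
```

```text
side [array([ 98. , 367.9, 231.5, 364. , 372. , 225. , 237. ]), array([ 37. , 366.4, 230. , 364. , 369. , 226. , 234. ])]
top [array([187. , 384. , 269.8, 374. , 395. , 265. , 274. ]), array([154. , 385.4, 269.9, 376. , 395. , 265. , 275. ])]
jar (0.99299556016922, (10, 10))
petri (0.9959705471992493, (10, 10))
drop (0.9840295910835266, (10, 10))
[[115, 114, 121, 79, 11, 6, 118, 169, 166, 164, 166, 166, 167, 169, 169, 170, 170, 171, 172, 171, 170, 171, 172, 182, 179, 178, 173, 101, 14, 86, 116, 110], [33, 33, 34, 22, 11, 11, 10, 9, 33, 58, 89, 136, 152, 151, 150, 150, 149, 150, 152, 150, 153, 151, 150, 151, 161, 161, 145, 78, 16, 86, 115, 110]]
-0.25 [array([367.3, 238.5]), array([367.5, 225.5])]
0.25 [array([367.6, 234.4]), array([367.2, 229.5])]
```

```bash
python3 -m pendant '[[-20,50,-30,0,0,0,0],[-20,50,-30,0,0,0,0],[-20,50,-20,0,0,0,0],[-20,50,0,0,0,0,0],[0,0,0,0,0,0,0]]'
python3 - <<'E'
from h import *
a=cv2.imread('pics/side1.png')[:,:,::-1].astype(int);b=np.mean([viewer.grab_frame('side').astype(float) for _ in range(4)],0)
for i in(a,b):
    m=(i[...,0]>2*i[...,1])&(i[...,0]>2*i[...,2])&(i[...,0]>40);m=m[215:250,355:385];y,x=np.nonzero(m)
    print(m.sum(),x.min()+355,x.max()+355,y.min()+215,y.max()+215)
    print([tuple(i[r,364:371].mean(0).astype(int)) for r in range(222,242)])
E
```

```text
t: 30.4
position: [0.3482, -0.5156, 0.2393]
eef_rot: [-3.14, -0.093, 0.002]
ft_force: [1.1, 0.4, -0.7]
finger_gap: 0.0003
121 363 372 225 238
[(np.int64(128), np.int64(134), np.int64(163)), (np.int64(175), np.int64(144), np.int64(151)), (np.int64(188), np.int64(118), np.int64(117)), (np.int64(190), np.int64(99), np.int64(97)), (np.int64(187), np.int64(75), np.int64(71)), (np.int64(188), np.int64(43), np.int64(39)), (np.int64(187), np.int64(26), np.int64(17)), (np.int64(189), np.int64(24), np.int64(16)), (np.int64(191), np.int64(24), np.int64(14)), (np.int64(190), np.int64(24), np.int64(16)), (np.int64(192), np.int64(28), np.int64(18)), (np.int64(192), np.int64(25), np.int64(15)), (np.int64(191), np.int64(29), np.int64(18)), (np.int64(178), np.int64(27), np.int64(21)), (np.int64(148), np.int64(28), np.int64(22)), (np.int64(109), np.int64(25), np.int64(21)), (np.int64(78), np.int64(37), np.int64(39)), (np.int64(78), np.int64(76), np.int64(79)), (np.int64(107), np.int64(116), np.int64(118)), (np.int64(130), np.int64(139), np.int64(142))]
58 363 369 226 235
[(np.int64(29), np.int64(49), 
[... 157 characters left out ...]
101), np.int64(64), np.int64(64)), (np.int64(135), np.int64(67), np.int64(66)), (np.int64(145), np.int64(44), np.int64(42)), (np.int64(143), np.int64(27), np.int64(22)), (np.int64(132), np.int64(24), np.int64(19)), (np.int64(119), np.int64(25), np.int64(21)), (np.int64(109), np.int64(25), np.int64(20)), (np.int64(99), np.int64(23), np.int64(21)), (np.int64(91), np.int64(24), np.int64(21)), (np.int64(70), np.int64(24), np.int64(23)), (np.int64(43), np.int64(29), np.int64(30)), (np.int64(34), np.int64(35), np.int64(36)), (np.int64(35), np.int64(34), np.int64(36)), (np.int64(32), np.int64(32), np.int64(33)), (np.int64(41), np.int64(43), np.int64(44)), (np.int64(72), np.int64(77), np.int64(79))]
```

The rocker in the side view shrank from rows 224–238 to 226–235, as expected when its right end is down. All bystanders match their start positions. Handing in.

```bash
python3 -c "from h import *; order.job_done(); print(monitor.state()['t'])"
```

```text
the job is handed in; nothing more can be done
the job is handed in; nothing more can be done
```

The slide warmer is loaded, shut and switched on. I handed the job in at about 31 s of the 72 s allowed; no verdict was reported.

**What I did:** I gripped the lid bar and folded the lid back to about 1.64 rad. Then I lifted the carrier by its handle, kept it level, and lowered it over both pins. I swung the lid shut, pressed it down, and pushed in the right-hand end of the rocker.

**Last checks:**
- **Carrier:** it stopped at the height expected for lying on the plate, with about 22 N on the wrist. The picture showed it lying flat.
- **Lid:** it held firm at 17 N with the bar at its shut height, and the picture showed it closed.
- **Rocker:** it travelled 6–7 mm down to a hard stop, where the wrist force reached 38.6 N.
- **Bystanders:** the staining jar, dropper bottle and petri dish matched their starting image positions with no shift.

**What failed or disagreed:**
- **Fingertip height:** the pictures put the fingertips about 28–32 mm higher than the stated tool geometry. My first lid grasp closed on nothing because of this, so I corrected by the pictures from then on.
- **Final rocker check:** the 12-picture limit ran out, so I judged the rocker's final state from pixel values only. Its red area in the side view shrank from rows 224–238 to 226–235. That fits the rocker being on, but lid and arm shadows make it less certain. I did not re-check the lid angle after pressing the rocker.

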